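# Seat a relay plate on its locating pins

### The job

The relay plate has been left lying askew on top of the training board's two locating pins, with its near long edge on the ledge. Without lifting it away from the board and without ramming it, square it up against the fence, slide it along until its two holes drop over the pins, then press its far edge down past both snap catches so that it lies flush and fully home. Leave the other things on the bench where they are.

Things in the scene. Friction and masses are not known exactly. Their poses are not given: they have to be found in the camera images.
- board_seat (a point): point over the middle of the grey training board (fixed slab 270 x 370 x 20 mm on the table), at the flush height 34 mm above the table = level of the underside of a fully seated plate. z up, x across the board away from the robot, y along the fence. 'Board frame' below means this frame. A grey wire duct 40 mm high stands on the slab at x -127 to -97 mm
- fence_mid (a point): middle of the aluminium fence's inner face, at flush height (board frame x = -75 mm). The fence runs along y (320 mm) and stands 18 mm above flush height; a 24 mm wide ledge at flush height lies at its foot on the +x side
- pins_nominal (a point): nominal midpoint between the two steel locating pins, at flush height (board frame x 36.5, y 0 mm). Pins: 10 mm diameter, 90 mm apart along y, 18 mm tall above flush height, last 3.5 mm tapered to a 5 mm flat tip, on 18 mm collars level with flush height. Both sit on one bar clamped firmly up to 8 mm either way along y from this point, not reported: find the pins by touch or sight
- catch_right (a point): right (-y) black sprung snap catch, 18 mm wide: point at flush height where the seated plate's far edge comes (board frame x 55, y -70 mm). Its sloped nose reaches from 18 mm down to 6 mm above flush height, overhanging the edge by 3 to 4 mm. Pressed on (5 to 20 N) it gives way outwards, then springs over the 6 mm plate. Its guide block reaches 38 mm further in +x, 2 mm below flush height
- catch_left (a point): left (+y) catch, the same, at y +70 mm. A plate that has dropped over the pins but is not pressed rests on both noses, its far edge 7 to 15 mm above flush height
- plate_center (a point): middle (half-way up) of the loose relay plate, aluminium, 130 (x) x 200 (y) x 6 mm, 0.45 to 0.75 kg; x to its far long edge, z up. Two relay modules 30 mm tall cover x -45 to 15, y -50 to 50 mm. Starts tilted 0.17 rad, near edge on the ledge 6 to 12 mm off the fence, far part on the pin tips, 20 to 42 mm too far to -y. Seated: board frame x about -10, y = the pins' shift, z 3 mm
- hole_right (a point): centre, on the underside, of the plate's right (-y) hole: 13 mm diameter, right through, 47 mm to the far side (+x) and 45 mm to -y of the plate's middle
- hole_left (a point): the same for the left (+y) hole: 47 mm in +x and 45 mm in +y from the plate's middle
- near_edge (a point): middle of the plate's near long edge, on the underside (65 mm in -x of the plate's middle)
- terminal_strip: bystander: black terminal strip 30 x 60 x 26 mm lying on the board's far left corner; origin under its centre
- contactor: bystander: loose contactor 80 x 50 x 60 mm, on the table to the left of the board; origin under its centre
- screwdriver: bystander: screwdriver 200 mm long lying on the table beyond the far side of the board
- breaker: bystander: white circuit breaker 85 x 36 x 77 mm on the table to the right of the board; origin under its centre
There are look-alikes about, which are no part of the job. There is more than one size of the part that bears plate_center; the job needs the largest.

How it is judged:
At the end, for the whole second after the job is handed in: The plate is on both pins and flush: both holes' undersides and the near edge within 2.5 mm of the flush height, its middle within 11 mm of the board's middle along the fence (where the pins can be) and 6 to 15 mm to the near side of it, square to the board within 0.05 rad (z of hole_right in the frame of board_seat between -0.0025 and 0.0025 m and z of hole_left in the frame of board_seat between -0.0025 and 0.0025 m and z of near_edge in the frame of board_seat between -0.0025 and 0.0025 m and y of plate_center in the frame of board_seat between -0.011 and 0.011 m and x of plate_center in the frame of board_seat between -0.015 and -0.006 m and angle between the y axis of plate_center and the y axis of board_seat, either way round below 0.05 rad); the robot touches nothing.
It fails at once if the plate is lifted away from the board (its middle more than 60 mm above its seated height) (z of plate_center in the frame of board_seat above 0.063 m).
It fails at once if the plate is rammed or forced (more than 60 N from the fingers) (contact force between the fingers and plate above 60 N).
It fails at once if a bystander is pushed more than 30 mm away (distance of any of terminal_strip, contactor, screwdriver, breaker from where it was at the start of the episode above 0.03 m).
It also fails if it takes over 67 s, if anything falls off the work surface, if the arm or the gripper's body presses on something with over 40 N, if the wrist force passes 120 N, or if a joint passes its speed limit or range.

### The arm

A 6-joint arm with a two-finger parallel gripper is mounted at the origin on the work surface. World frame = base frame: x ahead of the robot, y to its left, z up, the work surface at z = 0. Lengths are in m, angles in rad, forces in N, time in s.
With the tool pointing down it reaches from about 0.275 to 0.75 m from the base axis. Payload 10.2 kg.
Tool frame: the origin (TCP) lies between the finger pads; the fingertips stand ahead of it and the grasp point (between the pads) is the TCP (robot.finger_overhang is the z of the fingertips in the tool frame, in m); z points along the fingers, y is the direction in which the jaws open and shut (so a half turn about z gives the same grasp; the last joint's range is limited). The gripper opens to 88 mm and grips with 3 to 60 N. Pads are 18 mm wide; open, the fingers measure 123 mm over their backs; the gripper's body (75 mm by 187 mm) begins 45 mm behind the grasp point.
Start: joints at [0.944, 0.313, 1.498, -0, 1.331, -0.223], TCP at [0.206, 0.483, 0.258] pointing down, gripper open.
Joint ranges: [-2.94, 2.94], [-0.97, 2.17], [0.19, 2.56], [-1.23, 4.37], [0.02, 3.11], [-2.88, 2.88]. Speed limits (rad/s): [2.39, 2.39, 3.01, 3.14, 3.14, 3.14].

### API

Orientations are given as a unit quaternion [w, x, y, z].
In Python, from rig import robot, vision, sign_off, nets gives the robot as it stands.
- The arm moves only by the tool play_rows, never from a script. Its argument "steps" is one flat list of numbers, 7 for each row, row after row: the shift along the world's x, y, z in m, then the turn, a rotation vector about the world's x, y, z in rad, then the finger opening in m, from 0 to 0.0881. In form: [dx, dy, dz, wx, wy, wz, jaw, dx, dy, dz, wx, wy, wz, jaw, ...]. A call has 1 to 5 rows; each row shifts and turns the commanded pose from where the row before left it; what a row does not reach is not made up. A row lasts 1/10 s, in which the tool goes at most 50 mm and 8.59 degrees, less where a joint would pass 70% of its speed; a pose out of reach is approached as far as the arm can. A call with a gripper value outside its range is refused whole. The fingers move at their own pace and stop on an object; "newtons" is the grip in N (left out, the last holds). Time passes only in rows, so rows that do not move let the fingers close. It gives the time, the measured TCP pose, the force and the opening at its end, in the units of the state.
- robot.observe(): the state, without advancing time (a new reading comes with each control period).
- vision.read_camera(name): name is "scene" or "top" or "wrist"; returns a dict with "color" (400x640x3 uint8, blue, green, red), "fovy" (degrees; the focal length in pixels is half the picture's height over the tangent of half this angle, whatever the lens; pixels are square), "cx", "cy" (the principal point, pixels), "rvec" (rotation vector, rad) and "tvec" (3), from world to camera coordinates, as OpenCV has them. Camera axes: x right, y down, z forward; pixel columns grow to the right and rows downward; lengths in m; the calibration is good to about 2 mm. A picture is of the moment at which its call begins. There is no depth.
- sign_off(): hands the job in, once; it reports no verdict.
Trained networks look in a picture, given as the dict that the camera call returned (one of the last four; its "shot" number tells which), for a name from the list of things; names that differ only in an ending like _2 or _b are one class to them, and where a whole thing is asked for, a point or a joint stands for the part that bears it (a point fixed in the world has none). Each returns a list of dicts, best first, with "p" (0 to 1); they miss things now and then, are a little off and sometimes report something else, mostly with a low value. They report only what shows in the picture. A call takes as long as a camera call. They do not tell look-alikes from the thing itself.
- nets.boxes_of(target, picture): "location" ([x, y, z] in m, in world coordinates, good to about 4 mm: the middle of the surface that is visible of it).
- nets.masks_of(target, picture): "region" (400x640 bool, what is visible of it).
- nets.landmark_of(target, picture): "location" ([x, y, z] in m, in world coordinates, good to about 4 mm: a listed point, or the origin of a listed thing).
The state is a dict: "time": time; "q": joint angles; "dq": joint speeds; "joint_torque": joint torques, N m; "tool_pos": TCP position; "tcp_rot": TCP orientation; "ft_force": force on the tool from outside, world axes, zero at the start; "ft_torque": the same for the moment, N m; "finger_gap": opening from 0.0 (shut) to 1.0 (fully open).
Only numpy, scipy, OpenCV 4.12 (cv2) and the standard library are available. Lean on these libraries where they do the work, as an engineer would, in place of code of your own. Each camera call takes 0.05 s, during which the arm holds its last target.

## Working session

There is one attempt and no reset: what is moved stays moved. The work goes in short steps, Python scripts to look and compute and a tool call to move; the robot and the scene stay as the last step left them, time stands still between calls to the robot, and variables do not carry over. Pictures are saved under pics/ and viewed, and the job is handed in when it is done.

Besides the shell and the picture viewer there is one more tool, called after "Request:" in YAML: its name, and indented under it one key for each argument. play_rows: Moves the arm, as the interface text tells. Its arguments: {"type":"object","properties":{"steps":{"type":"array"},"newtons":{"type":"number"}},"required":["steps"]}

```bash
ls; mkdir -p pics; cat > h.py <<'E'
import numpy as np,cv2
from rig import robot,vision,sign_off,nets
def K(p):
    f=200/np.tan(np.radians(p["fovy"])/2); return np.array([[f,0,p["cx"]],[0,f,p["cy"]],[0,0,1.]])
def proj(p,X):
    return cv2.projectPoints(np.array(X,float).reshape(-1,1,3),np.array(p["rvec"],float),np.array(p["tvec"],float),K(p),None)[0].reshape(-1,2)
def ray(p,uv,z):
    R=cv2.Rodrigues(np.array(p["rvec"],float))[0]; t=np.array(p["tvec"],float)
    C=-R.T@t; d=R.T@np.linalg.inv(K(p))@np.array([uv[0],uv[1],1.]); return C+d*(z-C[2])/d[2]
E
python3 - <<'E'
from h import *
for n in ["scene","top"]:
    p=vision.read_camera(n); cv2.imwrite(f"pics/{n}0.png",p["color"])
    for t in ["board_seat","fence_mid","pins_nominal","catch_right","catch_left","plate_center","hole_right","hole_left","near_edge","terminal_strip","contactor","screwdriver","breaker"]:
        r=nets.landmark_of(t,p); print(n,t,[(round(d["p"],2),np.round(d["location"],4).tolist()) for d in r[:3]])
print(robot.observe()); print(robot.finger_overhang)
E
```

```text
pics
scene board_seat []
scene fence_mid [(0.77, [0.4525, 0.0826, 0.0291])]
scene pins_nominal [(0.57, [0.5654, 0.0766, 0.0332]), (0.54, [0.527, 0.0484, 0.0494])]
scene catch_right [(0.84, [0.5766, 0.0067, 0.0317]), (0.24, [0.5663, 0.0743, 0.0337])]
scene catch_left [(0.81, [0.5873, 0.15, 0.0358]), (0.4, [0.6499, 0.2222, 0.0228])]
scene plate_center [(0.89, [0.5276, 0.0455, 0.0479]), (0.85, [0.6855, -0.2583, 0.0222]), (0.62, [0.2846, -0.1957, 0.026])]
scene hole_right [(0.96, [0.6841, -0.2972, 0.0286]), (0.79, [0.2589, -0.155, 0.0285])]
scene hole_left [(0.95, [0.3282, -0.162, 0.0237]), (0.59, [0.577, 0.0893, 0.0557])]
scene near_edge [(0.89, [0.4665, 0.0518, 0.0359]), (0.73, [0.2756, -0.2401, 0.0268]), (0.72, [0.7261, -0.214, 0.0273])]
scene terminal_strip [(0.75, [0.6506, 0.2229, 0.0238])]
scene contactor [(0.71, [0.5477, 0.3349, -0.0023])]
scene screwdriver [(0.69, [0.7209, 0.102, 0.0021]), (0.5, [0.5845, 0.1478, 0.0352]), (0.27, [0.5718, -0.0005, 0.0505])]
scene breaker []
top board_seat [(0.33, [0.582, 0.0065, 0.0355])]
top fence_mid [(0.79, [0.4557, 0.0786, 0.0351]), (0.45, [0.
[... 897 characters left out ...]
.455, 0.0803, 0.0349])]
{'time': 1.4, 'q': array([ 9.43609107e-01,  3.12919917e-01,  1.49768033e+00,  2.91627534e-05,
        1.33101073e+00, -2.23391875e-01]), 'dq': array([ 0.00153154, -0.00029983, -0.0002221 ,  0.00045326, -0.00069731,
       -0.00038729]), 'joint_torque': array([-5.93033674e-04, -4.02121460e+01, -2.52416092e+01,  6.94845733e-02,
        3.20346351e-02, -1.65061761e-05]), 'tool_pos': array([0.20628746, 0.482788  , 0.25771739]), 'tcp_rot': array([-1.66807780e-05,  2.00532210e-01,  9.79687110e-01, -2.49812262e-06]), 'ft_force': array([-0.40916903, -0.3907139 , -0.15963255]), 'ft_torque': array([ 0.02974446,  0.00400175, -0.02662804]), 'finger_gap': 0.9999555104433525}
0.019
```

View pictures.

View pics/scene0.png

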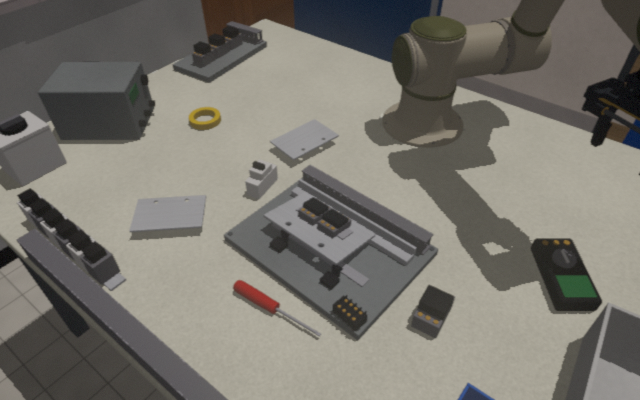

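View pics/top0.png

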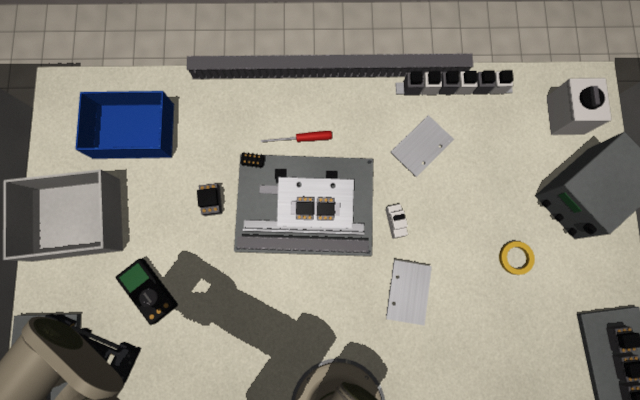

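```bash
python3 - <<'E'
from h import *
p=vision.read_camera("top"); c=p["color"][145:265,225:385]; cv2.imwrite("pics/topz.png",cv2.resize(c,None,fx=5,fy=5,interpolation=cv2.INTER_CUBIC)); 
import pickle; pickle.dump(p,open("top0.pkl","wb"))
s=vision.read_camera("scene"); c=s["color"][160:330,215:445]; cv2.imwrite("pics/scz.png",cv2.resize(c,None,fx=3.4,fy=3.4,interpolation=cv2.INTER_CUBIC)); 
pickle.dump(s,open("sc0.pkl","wb"))
print(proj(p,[[.5,.08,0],[.51,.08,0],[.5,.09,0]]), -cv2.Rodrigues(p["rvec"])[0].T@p["tvec"])
E
```

```text
[[304.00079032 215.37575635]
 [303.95500301 211.78563374]
 [300.36884864 215.44035859]] [0.3326983  0.05080493 1.18825738]
```

View pics/topz.png

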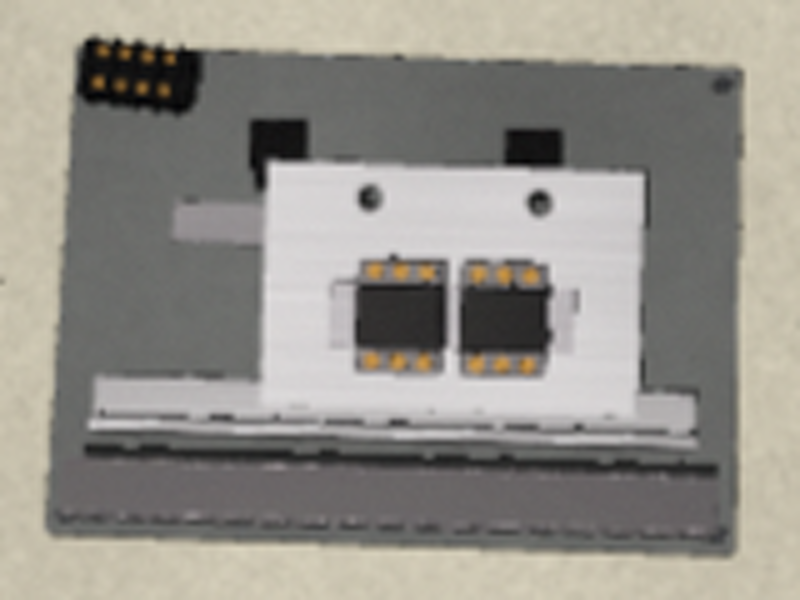

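View pics/scz.png

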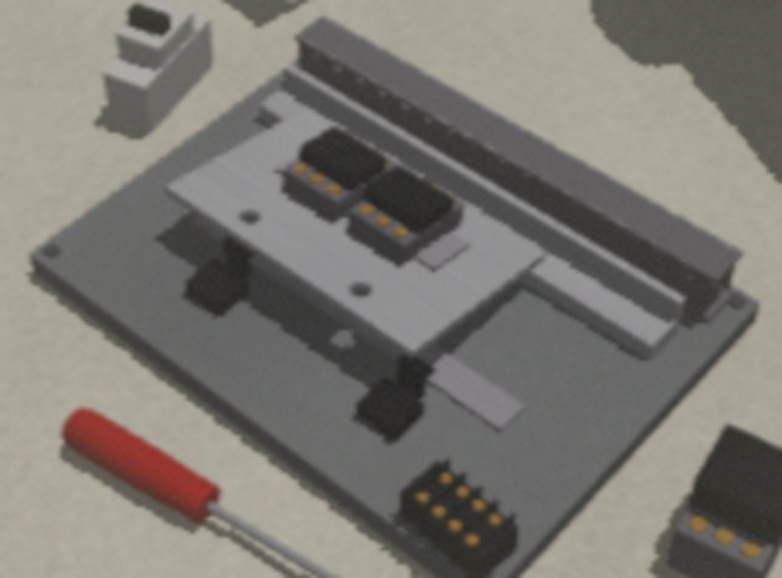

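```bash
cat > fit.py <<'E'
from h import *
import pickle
from scipy.optimize import least_squares
p=pickle.load(open("top0.pkl","rb"))
z=lambda u,v:(225+(u+.5)/5-.5,145+(v+.5)/5-.5)
pts=np.array([z(80,40),z(742,68),z(735,554),z(49,534)])
loc=np.array([[.135,.185],[.135,-.185],[-.135,-.185],[-.135,.185]])
def B(q,l,zz):
    c,s=np.cos(q[2]),np.sin(q[2]); return np.c_[q[0]+c*l[:,0]-s*l[:,1],q[1]+s*l[:,0]+c*l[:,1],np.full(len(l),zz)]
r=least_squares(lambda q:(proj(p,B(q,loc,.02))-pts).ravel(),[.53,.08,0]); print("board",r.x,np.round(r.fun,2))
b=r.x
# plate: x,y,yaw, tilt about plate y, z center
pp=np.array([z(267,162),z(645,173),z(636,418),z(260,405),z(370,197),z(540,203)])
L=np.array([[.065,.1,.003],[.065,-.1,.003],[-.065,-.1,.003],[-.065,.1,.003],[.047,.045,.003],[.047,-.045,.003]])
from scipy.spatial.transform import Rotation as Ro
def P(q,L):
    R=Ro.from_euler('ZY',[q[2],-.17]).as_matrix(); return L@R.T+[q[0],q[1],.034+.065*np.sin(.17)+.003]
r2=least_squares(lambda q:(proj(p,P(q,L))-pp).ravel(),[.52,.05,0]); print("plate",r2.x,np.round(r2.fun,2))
q=r2.x; c,s=np.cos(b[2]),np.sin(b[2]); d=q[:2]-b[:2]; print("plate in board",c*d[0]+s*d[1],-s*d[0]+c*d[1],q[2]-b[2])
print("near edge in board", )
e=P(q,np.array([[-.065,0,-.003],[-.015,0,.018]])); 
for k in e:
    d=k[:2]-b[:2]; print(k, c*d[0]+s*d[1],-s*d[0]+c*d[1])
E
python3 fit.py
```

```text
board [ 0.52996928  0.07614081 -0.05262019] [-0.35  0.49  0.49 -0.29  0.66  0.18 -0.79 -0.42]
plate [ 0.52745577  0.04902099 -0.05006794] [ 0.11 -0.3  -0.14 -0.01  0.1  -0.09 -0.09  0.14  0.05  0.17 -0.04  0.08]
plate in board -0.001083643162766055 -0.027214491464215423 0.002552256777792583
near edge in board
[0.46397995 0.05220175 0.03404325] -0.06463889896419069 -0.027376701148811192
[0.50964905 0.04991328 0.06319964] -0.01891263888028805 -0.027259995738181914
```

Request:
play_rows:
  steps: [0.02, -0.03, 0, 0, 0, -0.08, 0.088, 0.021, -0.031, 0, 0, 0, -0.087, 0.088, 0.021, -0.031, 0, 0, 0, -0.087, 0.088, 0.021, -0.031, 0, 0, 0, -0.087, 0.088, 0.021, -0.031, 0, 0, 0, -0.087, 0.088]
  newtons: 20

```text
time: 2.0
tool_pos: [0.3109, 0.3275, 0.2578]
tcp_rot: [0.0, 0.406, 0.914, 0.0]
ft_force: [0.3, 0.3, -0.1]
finger_gap: 1.001
```

Request:
play_rows:
  steps: [0.021, -0.031, 0, 0, 0, -0.087, 0.088, 0.021, -0.031, 0, 0, 0, -0.087, 0.088, 0.021, -0.031, 0, 0, 0, -0.087, 0.088, 0.021, -0.031, 0, 0, 0, -0.087, 0.088, 0.021, -0.031, 0, 0, 0, -0.087, 0.088]

```text
time: 2.5
tool_pos: [0.416, 0.1723, 0.2579]
tcp_rot: [0.0, 0.593, 0.805, 0.0]
ft_force: [0.1, -0.8, -0.3]
finger_gap: 0.999
```

Request:
play_rows:
  steps: [0.021, -0.031, 0, 0, 0, -0.087, 0.088, 0.021, -0.031, 0, 0, 0, -0.087, 0.088, 0.021, -0.031, 0, 0, 0, -0.087, 0.088, 0.021, -0.031, 0, 0, 0, -0.087, 0.088, 0, 0, 0, 0, 0, 0, 0.088]

```text
time: 3.0
tool_pos: [0.5009, 0.0467, 0.2573]
tcp_rot: [0.0, 0.725, 0.689, -0.0]
ft_force: [-0.3, 0.3, 0.1]
finger_gap: 0.998
```

```bash
cat > st.py <<'E'
from h import *
from scipy.spatial.transform import Rotation as Ro
def state():
    o=robot.observe(); w,x,y,z=o["tcp_rot"]; R=Ro.from_quat([x,y,z,w])
    M=R.as_matrix(); print("t",o["time"],"pos",np.round(o["tool_pos"],4),"y",np.round(M[:,1],4),"z",np.round(M[:,2],4),"f",np.round(o["ft_force"],1),"m",np.round(o["ft_torque"],2),"gap",round(o["finger_gap"]*88.1,1)); return o,R
if __name__=="__main__": state()
E
python3 st.py; python3 - <<'E'
from h import *
import pickle
p=vision.read_camera("wrist"); cv2.imwrite("pics/w1.png",p["color"]); pickle.dump(p,open("w1.pkl","wb"))
for t in ["board_seat","fence_mid","pins_nominal","catch_right","catch_left","plate_center","hole_right","hole_left","near_edge"]:
        r=nets.landmark_of(t,p); print(t,[(round(d["p"],2),np.round(d["location"],4).tolist()) for d in r[:3]])
E
```

```text
t 3.0 pos [0.5009 0.0467 0.2573] y [ 9.987e-01 -5.010e-02  2.000e-04] z [ 1.e-04 -6.e-04 -1.e+00] f [-0.3  0.3  0.1] m [-0.01  0.1  -0.03] gap 87.9
board_seat []
fence_mid [(0.89, [0.4486, 0.0824, 0.0311]), (0.38, [0.7175, 0.102, -0.001])]
pins_nominal [(0.67, [0.564, 0.074, 0.0355])]
catch_right []
catch_left [(0.71, [0.5885, 0.1463, 0.0312])]
plate_center [(0.59, [0.5704, 0.002, 0.0523]), (0.58, [0.524, 0.0465, 0.0501]), (0.55, [0.2846, -0.1945, 0.0246])]
hole_right [(0.63, [0.5696, 0.0036, 0.0551])]
hole_left [(0.64, [0.3274, -0.1593, 0.0246])]
near_edge [(0.67, [0.4675, 0.0539, 0.0342])]
```

View pics/w1.png

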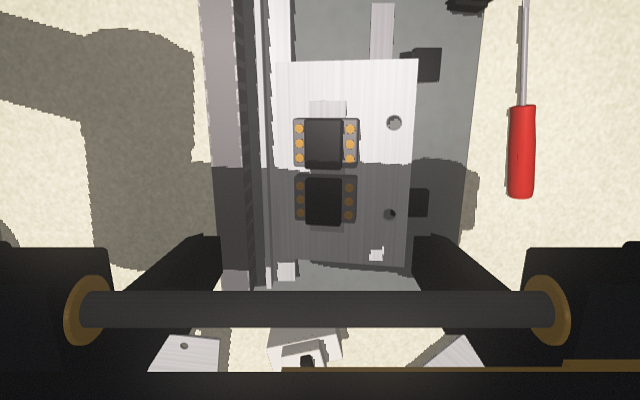

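```bash
cat >> fit.py <<'E'
print("tcp tgt",P(q,np.array([[-.015,0,.035],[-.015,0,.075]])))
E
python3 fit.py | tail -2
python3 - <<'E'
from h import *
import pickle
exec(open('fit.py').read().split('print("board"')[0]); 
b=r.x
w=pickle.load(open("w1.pkl","rb"))
from scipy.spatial.transform import Rotation as Ro
q=[.52746,.04902,-.05007]
R=Ro.from_euler('ZY',[q[2],-.17]).as_matrix(); L=np.array([[.065,.1,.003],[.065,-.1,.003],[-.065,.1,.003],[.047,.045,.003],[.047,-.045,.003]])
print(proj(w,L@R.T+[q[0],q[1],.048]))
print(proj(w,B(b,np.array([[-.075,.16],[-.075,-.16]]),.052)))
img=w["color"].copy()
E
```

```text
tcp tgt [[0.50677656 0.05005722 0.07995458]
 [0.50001775 0.0503959  0.11937797]]
[[418.42290778  59.69891849]
 [403.46443486 267.35463107]
 [275.14950887  62.59851093]
 [393.78831166 123.51584251]
 [388.53196858 215.70187381]]
[[259.50683827 -50.34659412]
 [271.911503   290.69871144]]
```

Request:
play_rows:
  steps: [0, 0.001, -0.045, -0.003, -0.06, 0, 0.088, 0, 0.001, -0.045, -0.003, -0.06, 0, 0.088, 0, 0.001, -0.045, -0.003, -0.05, 0, 0.088, 0, 0, 0, 0, 0, 0, 0.088]

```text
time: 3.9
tool_pos: [0.4959, 0.0534, 0.1185]
tcp_rot: [0.058, 0.72, 0.689, 0.055]
ft_force: [-1.0, 0.8, 0.7]
finger_gap: 0.997
```

```bash
python3 st.py; python3 - <<'E'
from h import *
p=vision.read_camera("wrist"); cv2.imwrite("pics/w2.png",p["color"])
E
```

```text
t 3.9 pos [0.4959 0.0534 0.1185] y [ 0.9862 -0.0429  0.1601] z [ 0.1599 -0.0076 -0.9871] f [-1.   0.8  0.7] m [-0.03  0.11  0.06] gap 87.8
```

View pics/w2.png

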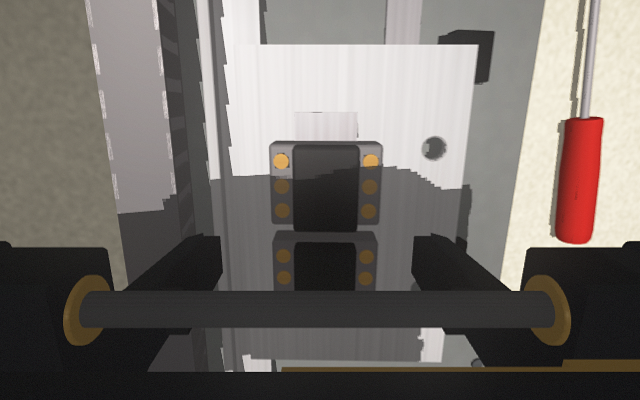

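Request:
play_rows:
  steps: [0.004, -0.003, 0, 0, -0.009, -0.007, 0.088, 0.004, 0, -0.019, 0, 0, 0, 0.088, 0.003, 0, -0.019, 0, 0, 0, 0.088, 0, 0, 0, 0, 0, 0, 0.088]

```text
time: 4.35
tool_pos: [0.5112, 0.0495, 0.0852]
tcp_rot: [0.065, 0.722, 0.686, 0.061]
ft_force: [-1.4, 0.4, 0.6]
finger_gap: 0.998
```

```bash
python3 st.py; python3 - <<'E'
from h import *
p=vision.read_camera("wrist"); cv2.imwrite("pics/w3.png",p["color"])
p=vision.read_camera("scene"); cv2.imwrite("pics/s3.png",cv2.resize(p["color"][130:330,215:445],None,fx=3.4,fy=3))
E
```

```text
t 4.35 pos [0.5112 0.0495 0.0852] y [ 0.9827 -0.0505  0.1783] z [ 0.178  -0.0102 -0.984 ] f [-1.4  0.4  0.6] m [-0.04  0.18 -0.03] gap 87.9
```

View pics/w3.png

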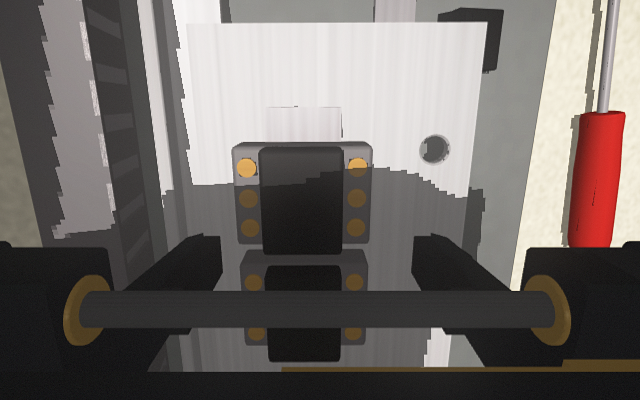

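View pics/s3.png

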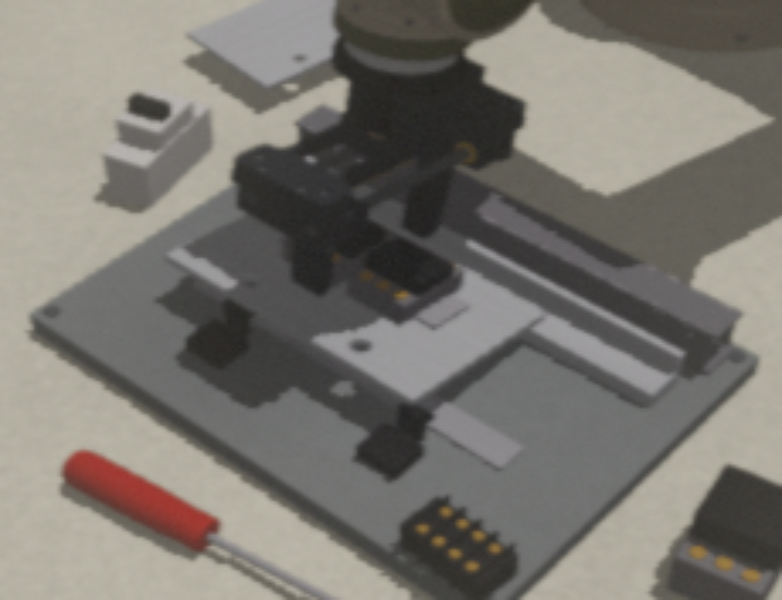

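Request:
play_rows:
  steps: [-0.0045, 0.0005, -0.004, 0, 0.008, 0, 0.088, 0, 0, 0, 0, 0, 0, 0.07, 0, 0, 0, 0, 0, 0, 0.066, 0, 0, 0, 0, 0, 0, 0.05, 0, 0, 0, 0, 0, 0, 0.05]
  newtons: 15

```text
time: 4.95
tool_pos: [0.5059, 0.0503, 0.0809]
tcp_rot: [0.063, 0.722, 0.686, 0.058]
ft_force: [0.1, 0.1, 1.6]
finger_gap: 0.678
```

Request:
play_rows:
  steps: [0, 0, 0, 0, 0, 0, 0.04, 0, 0, 0, 0, 0, 0, 0.04]

```text
time: 5.15
tool_pos: [0.5059, 0.0503, 0.0809]
tcp_rot: [0.063, 0.722, 0.686, 0.058]
ft_force: [-1.0, 0.6, 3.0]
finger_gap: 0.679
```

```bash
python3 st.py; python3 - <<'E'
from h import *
p=vision.read_camera("wrist"); cv2.imwrite("pics/w4.png",p["color"])
E
```

```text
t 5.15 pos [0.5059 0.0503 0.0809] y [ 0.9841 -0.05    0.1707] z [ 0.1704 -0.0102 -0.9853] f [-1.   0.6  3. ] m [-0.05  0.23  0.01] gap 59.8
```

View pics/w4.png

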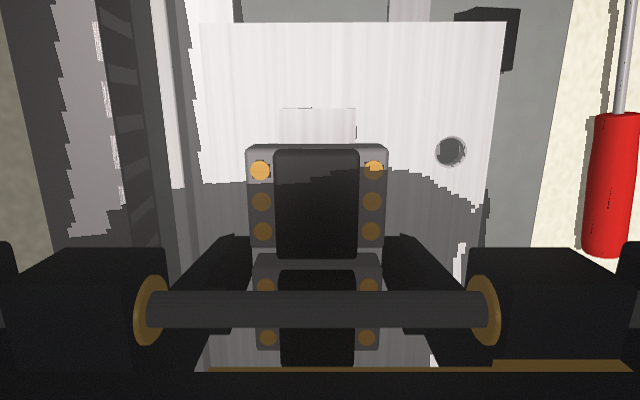

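Request:
play_rows:
  steps: [-0.002, 0.0001, 0, 0, 0, 0, 0.04, -0.002, 0.0001, 0, 0, 0, 0, 0.04, -0.002, 0.0001, 0, 0, 0, 0, 0.04, -0.001, 0, 0, 0, 0, 0, 0.04, 0, 0, 0, 0, 0, 0, 0.04]

```text
time: 5.7
tool_pos: [0.4988, 0.0505, 0.0808]
tcp_rot: [0.063, 0.722, 0.686, 0.058]
ft_force: [2.9, -0.6, -0.1]
finger_gap: 0.679
```

Request:
play_rows:
  steps: [-0.001, 0, 0, 0, 0, 0, 0.04, 0, 0, 0, 0, 0, 0, 0.04]

```text
time: 5.9
tool_pos: [0.4979, 0.0506, 0.0808]
tcp_rot: [0.063, 0.722, 0.686, 0.059]
ft_force: [4.5, -0.7, 2.4]
finger_gap: 0.678
```

Request:
play_rows:
  steps: [-0.001, 0, 0, 0, 0, 0, 0.04, 0, 0, 0, 0, 0, 0, 0.04]

```text
time: 6.1
tool_pos: [0.4969, 0.0506, 0.0808]
tcp_rot: [0.063, 0.722, 0.686, 0.058]
ft_force: [4.7, 0.1, 2.1]
finger_gap: 0.68
```

Request:
play_rows:
  steps: [-0.001, 0, 0, 0, 0, 0, 0.04, 0, 0, 0, 0, 0, 0, 0.04]

```text
time: 6.3
tool_pos: [0.496, 0.0505, 0.0809]
tcp_rot: [0.063, 0.722, 0.686, 0.059]
ft_force: [5.2, -1.0, 1.9]
finger_gap: 0.68
```

```bash
python3 st.py
```

```text
t 6.3 pos [0.496  0.0505 0.0809] y [ 0.984  -0.0503  0.1712] z [ 0.1709 -0.0102 -0.9852] f [ 5.2 -1.   1.9] m [-0.07 -0.48 -0.1 ] gap 59.9
```

Request:
play_rows:
  steps: [-0.001, 0, 0, 0, 0, 0, 0.04, 0, 0, 0, 0, 0, 0, 0.04]

```text
time: 6.5
tool_pos: [0.4958, 0.0505, 0.081]
tcp_rot: [0.064, 0.722, 0.686, 0.059]
ft_force: [9.2, 0.1, -1.7]
finger_gap: 0.676
```

```bash
python3 st.py;python3 - <<'E'
from h import *
p=vision.read_camera("wrist"); cv2.imwrite("pics/w5.png",p["color"])
p=vision.read_camera("top"); cv2.imwrite("pics/t5.png",cv2.resize(p["color"][145:265,225:385],None,fx=5,fy=5,interpolation=cv2.INTER_CUBIC))
E
```

```text
t 6.5 pos [0.4958 0.0505 0.081 ] y [ 0.9836 -0.0508  0.1733] z [ 0.173  -0.0103 -0.9849] f [ 9.2  0.1 -1.7] m [-0.   -1.27 -0.2 ] gap 59.6
```

View pics/w5.png

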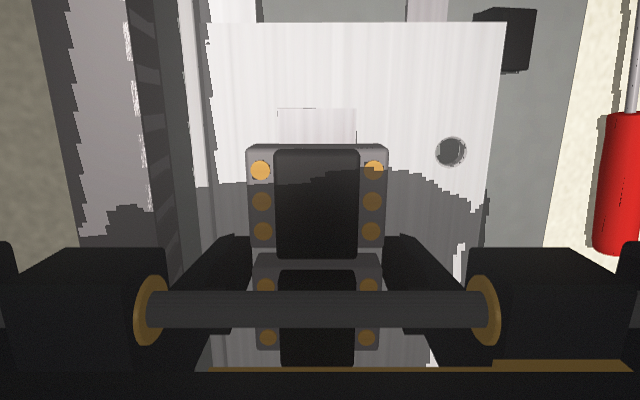

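View pics/t5.png

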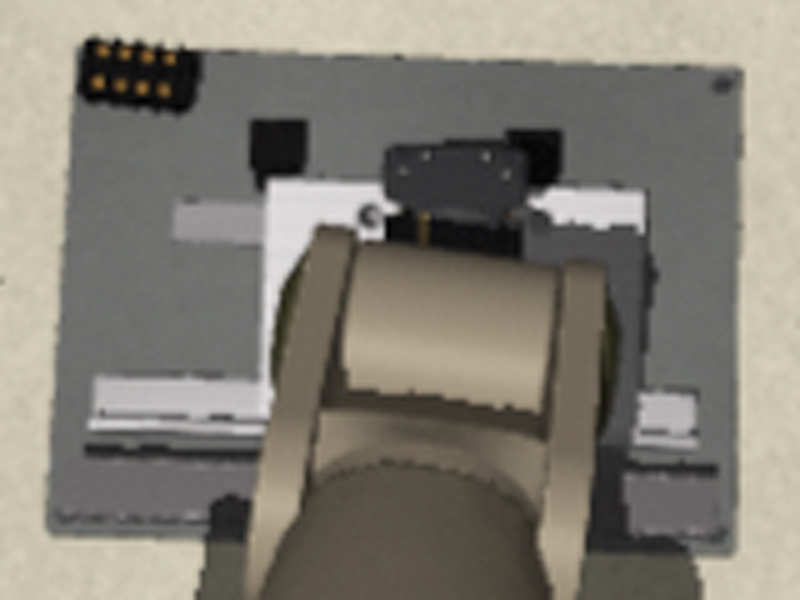

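```bash
python3 - <<'E'
from h import *
import pickle
s=pickle.load(open("sc0.pkl","rb")); b=[.52997,.07614,-.05262]
c,si=np.cos(b[2]),np.sin(b[2])
def tb(X): d=X[:2]-b[:2]; return np.round([c*d[0]+si*d[1],-si*d[0]+c*d[1]],4)
for z in (.034,.045): print(z,tb(ray(s,(215+343.5/3.4-.5,160+338.5/3.4-.5),z)))
w=lambda x,y,z:[b[0]+c*x-si*y,b[1]+si*x+c*y,z]
print(proj(s,[w(.0365,.045,.034),w(.0365,.045,.02),w(.055,.07,.034)]))
cv2.imwrite("pics/scz2.png",cv2.resize(s["color"][225:295,285:375],None,fx=8,fy=8,interpolation=cv2.INTER_CUBIC))
E
```

```text
0.034 [0.0628 0.022 ]
0.045 [0.0694 0.0282]
[[332.82390702 257.27728763]
 [332.75252026 261.696998  ]
 [336.34460124 269.29128247]]
```

View pics/scz2.png

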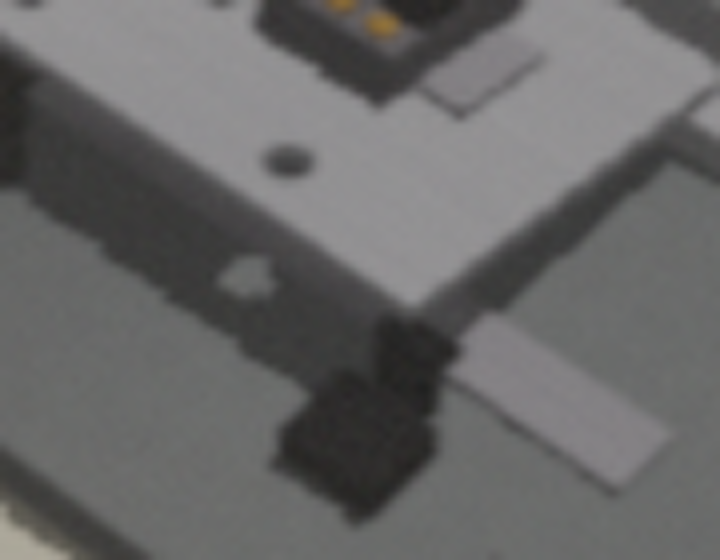

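Request:
play_rows:
  steps: [0.0007, 0.003, 0, 0, 0.005, 0, 0.04, 0.0002, 0.003, 0, 0, 0, 0, 0.04, 0.0001, 0.003, 0, 0, 0, 0, 0.04, 0.0002, 0.003, 0, 0, 0, 0, 0.04, 0, 0, 0, 0, 0, 0, 0.04]

```text
time: 7.1
tool_pos: [0.4966, 0.0621, 0.0808]
tcp_rot: [0.062, 0.722, 0.686, 0.057]
ft_force: [8.4, -3.0, -1.6]
finger_gap: 0.679
```

```bash
python3 st.py
```

```text
t 7.1 pos [0.4966 0.0621 0.0808] y [ 0.9847 -0.0503  0.1671] z [ 0.1667 -0.0111 -0.9859] f [ 8.4 -3.  -1.6] m [-0.64 -0.96 -0.26] gap 59.8
```

Request:
play_rows:
  steps: [0.0002, 0.002, 0, 0, 0.005, 0, 0.04, 0.0001, 0.002, 0, 0, 0.005, 0, 0.04, 0.0001, 0.002, 0, 0, 0, 0, 0.04, 0, 0, 0, 0, 0, 0, 0.04]

```text
time: 7.5
tool_pos: [0.4973, 0.0679, 0.0807]
tcp_rot: [0.058, 0.723, 0.687, 0.053]
ft_force: [8.7, -4.8, -4.8]
finger_gap: 0.678
```

```bash
python3 st.py
```

```text
t 7.5 pos [0.4973 0.0679 0.0807] y [ 0.9862 -0.0503  0.1579] z [ 0.1575 -0.0113 -0.9875] f [ 8.7 -4.8 -4.8] m [-0.88 -1.34 -0.3 ] gap 59.7
```

Request:
play_rows:
  steps: [0.0001, 0.001, 0, 0, 0.005, 0, 0.04, 0, 0.001, 0, 0, 0.005, 0, 0.04, 0, 0, 0, 0, 0, 0, 0.04]

```text
time: 7.8
tool_pos: [0.4977, 0.0697, 0.0808]
tcp_rot: [0.055, 0.723, 0.687, 0.05]
ft_force: [10.8, -6.8, -4.8]
finger_gap: 0.677
```

```bash
python3 st.py
```

```text
t 7.8 pos [0.4977 0.0697 0.0808] y [ 0.9876 -0.0502  0.1487] z [ 0.1483 -0.0116 -0.9889] f [10.8 -6.8 -4.8] m [-1.14 -1.56 -0.27] gap 59.6
```

Request:
play_rows:
  steps: [0.0001, 0.001, 0, 0, 0, 0, 0.04, 0, 0.001, 0, 0, 0, 0, 0.04, 0, 0, 0, 0, 0, 0, 0.04]

```text
time: 8.1
tool_pos: [0.4978, 0.0716, 0.0808]
tcp_rot: [0.056, 0.723, 0.687, 0.05]
ft_force: [9.7, -6.7, -5.0]
finger_gap: 0.677
```

```bash
python3 st.py
```

```text
t 8.1 pos [0.4978 0.0716 0.0808] y [ 0.9876 -0.0503  0.1488] z [ 0.1484 -0.0117 -0.9889] f [ 9.7 -6.7 -5. ] m [-1.17 -1.5  -0.24] gap 59.7
```

```bash
python3 - <<'E'
from h import *
p=vision.read_camera("wrist"); cv2.imwrite("pics/w6.png",p["color"])
p=vision.read_camera("scene"); cv2.imwrite("pics/s6.png",cv2.resize(p["color"][200:290,255:375],None,fx=6.5,fy=6.5,interpolation=cv2.INTER_CUBIC))
E
```

```text
(no output)
```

View pics/w6.png

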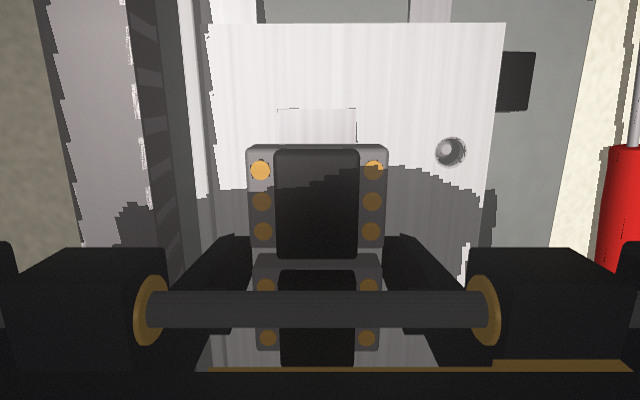

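View pics/s6.png

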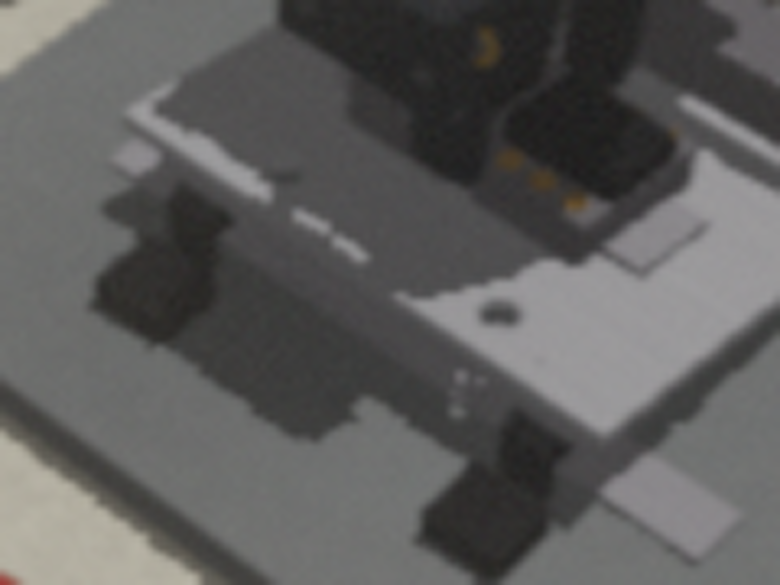

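```bash
python3 - <<'E'
from h import *
i=cv2.imread("pics/w6.png"); cv2.imwrite("pics/w6z.png",cv2.resize(i[125:180,415:485],None,fx=10,fy=10,interpolation=cv2.INTER_CUBIC))
E
```

```text
(no output)
```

View pics/w6z.png

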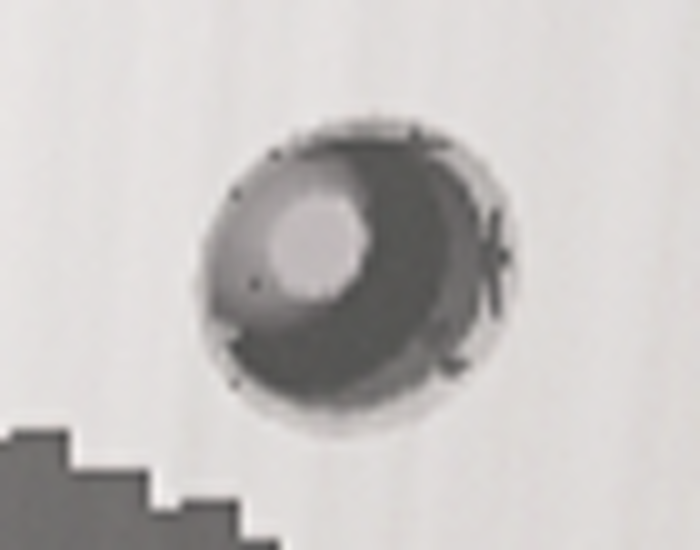

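```bash
python3 - <<'E'
from h import *
p=vision.read_camera("wrist")
R=cv2.Rodrigues(p["rvec"])[0]; print("cam",-R.T@p["tvec"])
b=[.52997,.07614,-.05262]; c,s=np.cos(b[2]),np.sin(b[2])
tb=lambda X:np.array([c*(X[0]-b[0])+s*(X[1]-b[1]),-s*(X[0]-b[0])+c*(X[1]-b[1]),X[2]])
u=lambda a,bb:(415+(a+.5)/10-.5,125+(bb+.5)/10-.5)
th=.158; n=np.array([-np.sin(th),0,np.cos(th)])
for th in (.15,.16):
    n=np.array([-np.sin(th),0,np.cos(th)])
    zt=.034+.112*np.sin(th)+.006*np.cos(th)
    H=tb(ray(p,u(355,276),zt)); print(th,"hole under",(H-n*.006), "pin tip",tb(ray(p,u(320,245),.052)))
from st import state; state()
E
```

```text
cam [0.48262848 0.14067059 0.20640377]
0.15 hole under [0.03620252 0.03893055 0.05073707] pin tip [0.0360105  0.03974769 0.052     ]
0.16 hole under [0.03563174 0.03909925 0.05184364] pin tip [0.0360105  0.03974769 0.052     ]
t 8.25 pos [0.4978 0.0717 0.0808] y [ 0.9876 -0.0503  0.1488] z [ 0.1484 -0.0116 -0.9889] f [ 9.8 -7.  -4.9] m [-1.18 -1.54 -0.23] gap 59.8
```

Request:
play_rows:
  steps: [0.0003, 0.0007, -0.0005, 0, 0, 0, 0.04, 0.0003, 0, -0.0005, 0, 0, 0, 0.04, 0.0004, 0, -0.0005, 0, 0.01, 0, 0.04, 0.0004, 0, -0.0005, 0, 0.01, 0, 0.04, 0, 0, 0, 0, 0, 0, 0.04]

```text
time: 8.75
tool_pos: [0.4989, 0.0726, 0.079]
tcp_rot: [0.048, 0.724, 0.687, 0.042]
ft_force: [6.0, -5.4, 1.0]
finger_gap: 0.68
```

```bash
python3 st.py; python3 - <<'E'
from h import *
p=vision.read_camera("wrist"); cv2.imwrite("pics/w7.png",cv2.resize(p["color"][60:240,380:540],None,fx=4,fy=3.3))
E
```

```text
t 8.75 pos [0.4989 0.0726 0.079 ] y [ 0.9905 -0.0506  0.1276] z [ 0.1272 -0.0111 -0.9918] f [ 6.  -5.4  1. ] m [-0.78 -0.74 -0.26] gap 59.9
```

View pics/w7.png

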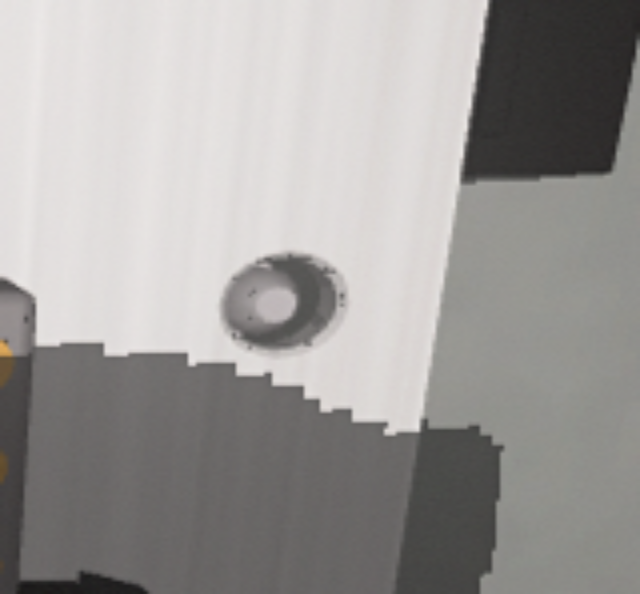

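Request:
play_rows:
  steps: [0.0004, 0, -0.0005, 0, 0.01, 0, 0.04, 0.0004, 0, -0.0005, 0, 0.01, 0, 0.04, 0.0004, 0, -0.0005, 0, 0.01, 0, 0.04, 0, 0, 0, 0, 0, 0, 0.04]

```text
time: 9.2
tool_pos: [0.4999, 0.0727, 0.0777]
tcp_rot: [0.038, 0.724, 0.688, 0.031]
ft_force: [3.2, -5.1, 5.0]
finger_gap: 0.677
```

```bash
python3 st.py; python3 - <<'E'
from h import *
p=vision.read_camera("wrist"); cv2.imwrite("pics/w8.png",cv2.resize(p["color"][60:240,380:540],None,fx=4,fy=3.3))
p=vision.read_camera("scene"); cv2.imwrite("pics/s8.png",cv2.resize(p["color"][200:290,255:375],None,fx=6.5,fy=6.5,interpolation=cv2.INTER_CUBIC))
E
```

```text
t 9.2 pos [0.4999 0.0727 0.0777] y [ 0.9939 -0.0504  0.0978] z [ 0.0973 -0.0111 -0.9952] f [ 3.2 -5.1  5. ] m [-0.74 -0.78 -0.2 ] gap 59.7
```

View pics/w8.png

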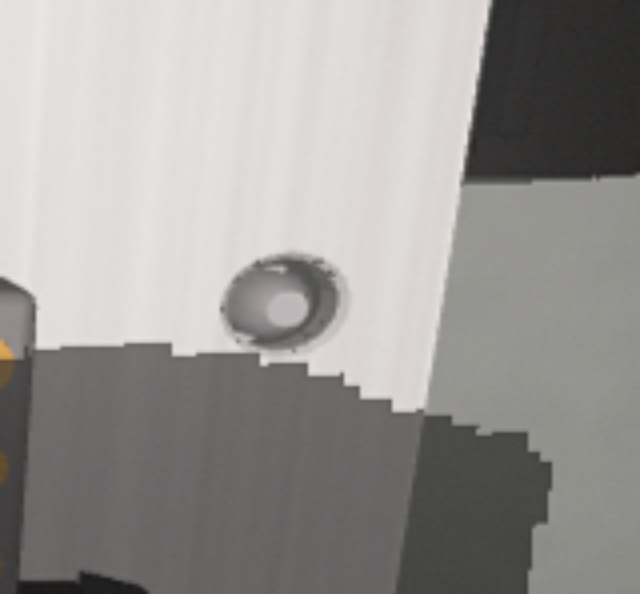

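View pics/s8.png

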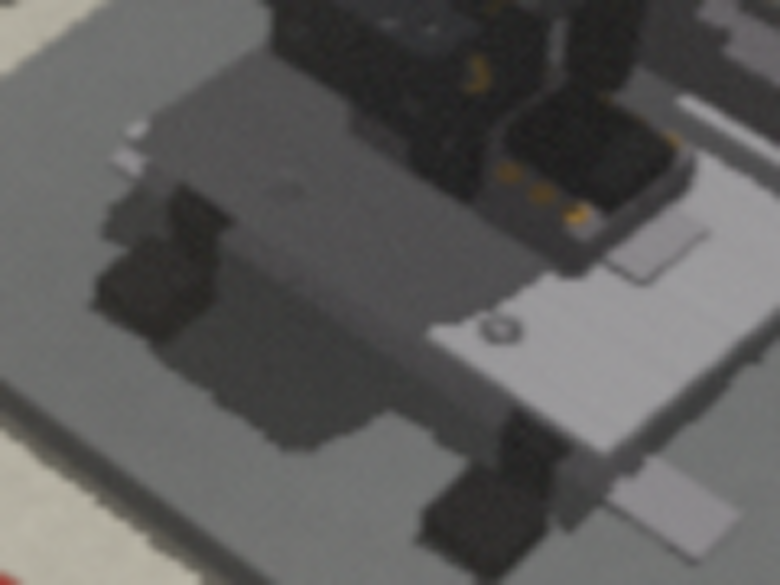

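Request:
play_rows:
  steps: [0, 0, 0, 0, 0, 0, 0.072, 0, 0, 0, 0, 0, 0, 0.072, -0.002, 0, 0.02, 0, 0, 0, 0.072, -0.003, 0, 0.03, 0, 0.03, 0, 0.072, 0, 0, 0.04, 0, 0.07, 0, 0.072]

```text
time: 9.8
tool_pos: [0.4918, 0.0736, 0.1668]
tcp_rot: [-0.001, 0.724, 0.689, -0.008]
ft_force: [0.4, -1.0, 0.3]
finger_gap: 0.817
```

```bash
python3 st.py; python3 - <<'E'
from h import *
import pickle
p=vision.read_camera("wrist"); cv2.imwrite("pics/w9.png",p["color"]);pickle.dump(p,open("w9.pkl","wb"))
p=vision.read_camera("scene"); cv2.imwrite("pics/s9.png",cv2.resize(p["color"][170:290,235:395],None,fx=5,fy=5,interpolation=cv2.INTER_CUBIC))
E
```

```text
t 9.8 pos [0.4918 0.0736 0.1668] y [ 0.9987 -0.0498 -0.0114] z [-0.0119 -0.0096 -0.9999] f [ 0.4 -1.   0.3] m [ 0.02  0.04 -0.06] gap 72.0
```

View pics/w9.png

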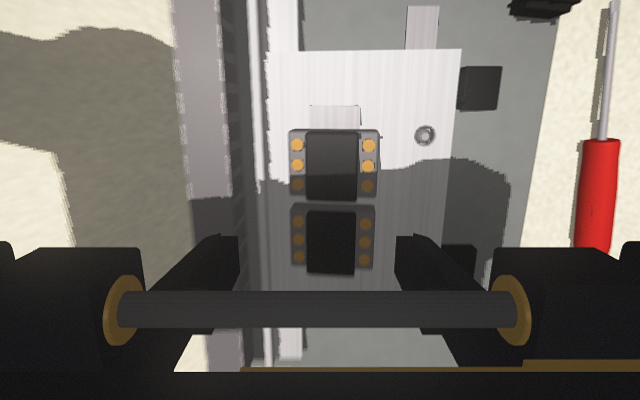

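View pics/s9.png

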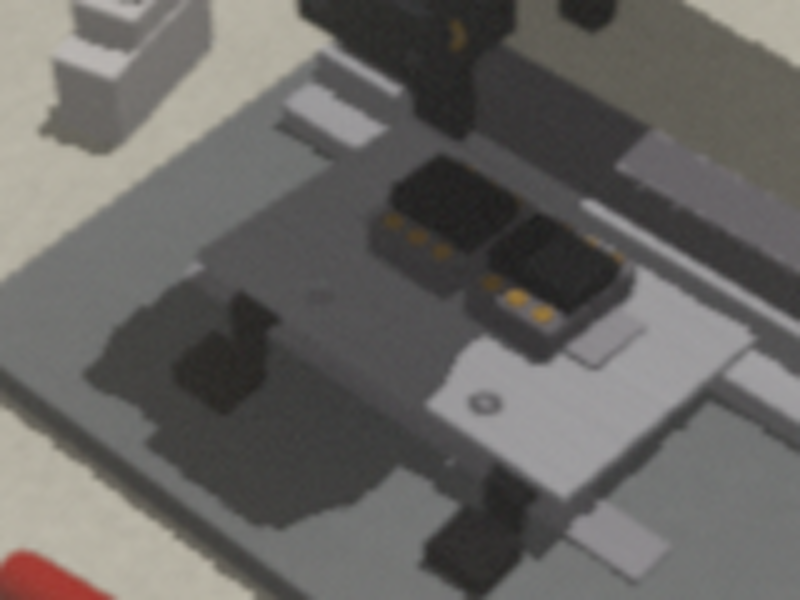

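Request:
play_rows:
  steps: [0.022, 0.023, 0, 0.009, -0.011, 0, 0, 0.022, 0.023, 0, 0, 0, 0, 0, 0.023, 0.024, 0, 0, 0, 0, 0, 0, 0, -0.035, 0, 0, 0, 0, 0, 0, -0.035, 0, 0, 0, 0]

```text
time: 10.4
tool_pos: [0.5608, 0.1441, 0.0953]
tcp_rot: [0.003, 0.724, 0.69, 0.002]
ft_force: [0.6, 0.1, -0.3]
finger_gap: 0.388
```

Request:
play_rows:
  steps: [0, 0, 0, 0, 0, 0, 0, 0, 0, 0, 0, 0, 0, 0, 0, 0, 0, 0, 0, 0, 0]

```text
time: 10.7
tool_pos: [0.5618, 0.1433, 0.0989]
tcp_rot: [0.004, 0.725, 0.689, 0.003]
ft_force: [0.3, 0.5, 0.0]
finger_gap: 0.112
```

```bash
python3 st.py; python3 - <<'E'
from h import *
p=vision.read_camera("wrist"); cv2.imwrite("pics/w10.png",p["color"])
p=vision.read_camera("scene"); cv2.imwrite("pics/s10.png",cv2.resize(p["color"][170:290,235:395],None,fx=5,fy=5,interpolation=cv2.INTER_CUBIC))
E
```

```text
t 10.7 pos [0.5618 0.1433 0.0989] y [ 0.9987 -0.0502  0.0094] z [ 0.0093 -0.001  -1.    ] f [0.3 0.5 0. ] m [-0.09  0.05 -0.03] gap 9.9
```

View pics/s10.png

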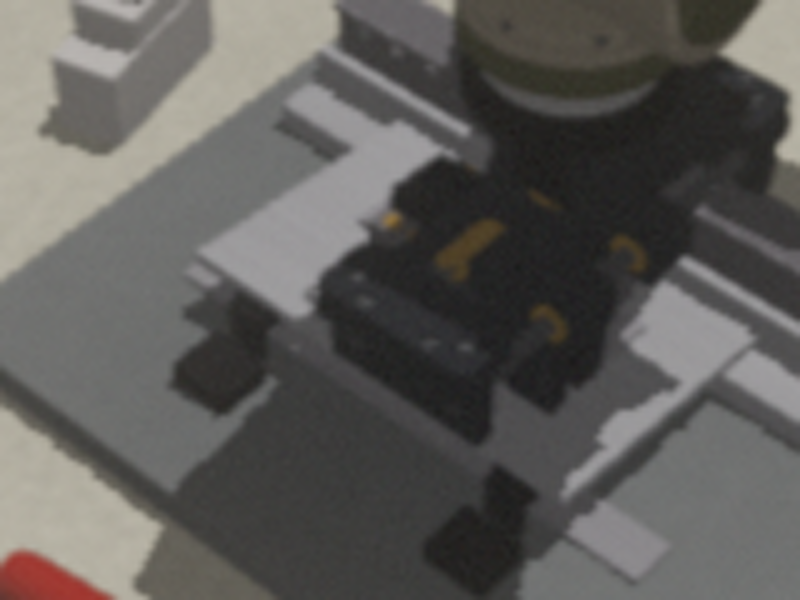

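View pics/w10.png

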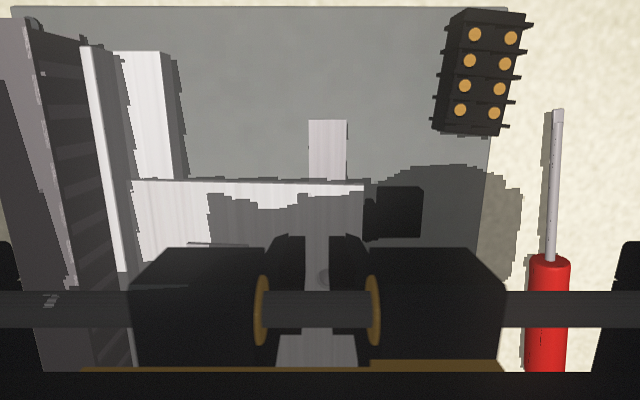

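Request:
play_rows:
  steps: [-0.003, 0, -0.008, 0, 0, 0, 0, 0, 0, -0.009, 0, 0, 0, 0, 0, 0, -0.003, 0, 0, 0, 0, 0, 0, 0, 0, 0, 0, 0]

```text
time: 11.2
tool_pos: [0.5579, 0.1432, 0.0765]
tcp_rot: [0.002, 0.725, 0.689, 0.002]
ft_force: [-0.4, -0.0, 0.7]
finger_gap: 0.006
```

Request:
play_rows:
  steps: [0, 0, -0.002, 0, 0, 0, 0, 0, 0, -0.002, 0, 0, 0, 0, 0, 0, 0, 0, 0, 0, 0]

```text
time: 11.5
tool_pos: [0.5581, 0.1433, 0.073]
tcp_rot: [0.003, 0.725, 0.689, 0.002]
ft_force: [0.8, -0.4, 0.0]
finger_gap: 0.006
```

Request:
play_rows:
  steps: [0, 0, -0.002, 0, 0, 0, 0, 0, 0, 0, 0, 0, 0, 0]

```text
time: 11.7
tool_pos: [0.5582, 0.1433, 0.0711]
tcp_rot: [0.003, 0.725, 0.689, 0.002]
ft_force: [0.6, -0.0, -0.2]
finger_gap: 0.009
```

Request:
play_rows:
  steps: [0, 0, -0.001, 0, 0, 0, 0, 0, 0, -0.001, 0, 0, 0, 0, 0, 0, 0, 0, 0, 0, 0]

```text
time: 12.0
tool_pos: [0.5584, 0.1433, 0.07]
tcp_rot: [0.003, 0.725, 0.689, 0.002]
ft_force: [-2.5, -0.1, 6.6]
finger_gap: 0.004
```

Request:
play_rows:
  steps: [0, 0, -0.001, 0, 0, 0, 0, 0, 0, 0, 0, 0, 0, 0]

```text
time: 12.2
tool_pos: [0.5585, 0.1433, 0.0692]
tcp_rot: [0.003, 0.725, 0.689, 0.003]
ft_force: [-3.0, 0.1, 7.8]
finger_gap: 0.003
```

Request:
play_rows:
  steps: [0, 0, -0.001, 0, 0, 0, 0, 0, 0, 0, 0, 0, 0, 0]

```text
time: 12.4
tool_pos: [0.5586, 0.1433, 0.0684]
tcp_rot: [0.003, 0.725, 0.689, 0.003]
ft_force: [-2.8, -0.6, 9.1]
finger_gap: 0.01
```

Request:
play_rows:
  steps: [0, 0, -0.001, 0, 0, 0, 0, 0, 0, 0, 0, 0, 0, 0]

```text
time: 12.6
tool_pos: [0.5587, 0.1433, 0.0676]
tcp_rot: [0.003, 0.725, 0.689, 0.003]
ft_force: [-2.4, 0.2, 11.2]
finger_gap: 0.002
```

Request:
play_rows:
  steps: [0, 0, -0.001, 0, 0, 0, 0, 0, 0, -0.001, 0, 0, 0, 0, 0, 0, 0, 0, 0, 0, 0]

```text
time: 12.9
tool_pos: [0.559, 0.1433, 0.066]
tcp_rot: [0.004, 0.725, 0.689, 0.003]
ft_force: [-2.6, 0.1, 13.0]
finger_gap: 0.005
```

Request:
play_rows:
  steps: [0, 0, -0.001, 0, 0, 0, 0, 0, 0, -0.001, 0, 0, 0, 0, 0, 0, 0, 0, 0, 0, 0]

```text
time: 13.2
tool_pos: [0.5592, 0.1434, 0.0635]
tcp_rot: [0.004, 0.725, 0.689, 0.003]
ft_force: [-0.2, -0.3, 7.8]
finger_gap: 0.006
```

Request:
play_rows:
  steps: [0, 0, -0.001, 0, 0, 0, 0, 0, 0, -0.001, 0, 0, 0, 0, 0, 0, 0, 0, 0, 0, 0]

```text
time: 13.5
tool_pos: [0.5592, 0.1434, 0.0615]
tcp_rot: [0.004, 0.725, 0.689, 0.003]
ft_force: [0.8, -0.0, 7.6]
finger_gap: 0.0
```

Request:
play_rows:
  steps: [0, 0, -0.001, 0, 0, 0, 0, 0, 0, -0.001, 0, 0, 0, 0, 0, 0, 0, 0, 0, 0, 0]

```text
time: 13.8
tool_pos: [0.5587, 0.1433, 0.0593]
tcp_rot: [0.003, 0.725, 0.689, 0.003]
ft_force: [-2.6, -0.3, 10.1]
finger_gap: 0.002
```

Request:
play_rows:
  steps: [0, 0, -0.001, 0, 0, 0, 0, 0, 0, 0, 0, 0, 0, 0]

```text
time: 14.0
tool_pos: [0.5588, 0.1433, 0.0592]
tcp_rot: [0.003, 0.725, 0.689, 0.003]
ft_force: [-5.6, -1.1, 18.1]
finger_gap: 0.007
```

Request:
play_rows:
  steps: [0, 0, 0.03, 0, 0, 0, 0, 0, 0, 0.03, 0, 0, 0, 0, -0.003, -0.048, 0, 0, 0, 0, 0, -0.003, -0.048, 0, 0, 0, 0, 0, -0.002, -0.049, 0, 0, 0, 0, 0]

```text
time: 14.5
tool_pos: [0.5497, -0.003, 0.1172]
tcp_rot: [0.003, 0.724, 0.69, 0.002]
ft_force: [1.1, -0.7, -0.4]
finger_gap: 0.005
```

Request:
play_rows:
  steps: [0, 0, -0.02, 0, 0, 0, 0, 0, 0, -0.02, 0, 0, 0, 0, 0, 0, 0, 0, 0, 0, 0]

```text
time: 14.8
tool_pos: [0.5488, -0.0018, 0.0749]
tcp_rot: [0.001, 0.725, 0.689, 0.001]
ft_force: [0.0, -0.1, 0.1]
finger_gap: 0.007
```

```bash
python3 st.py; python3 - <<'E'
from h import *
p=vision.read_camera("scene"); cv2.imwrite("pics/s11.png",cv2.resize(p["color"][170:290,235:395],None,fx=5,fy=5,interpolation=cv2.INTER_CUBIC))
E
```

```text
t 14.8 pos [ 0.5488 -0.0018  0.0749] y [ 0.9987 -0.0509  0.0021] z [ 2.1e-03 -1.0e-04 -1.0e+00] f [ 0.  -0.1  0.1] m [-0.07  0.05 -0.02] gap 0.6
```

View pics/s11.png

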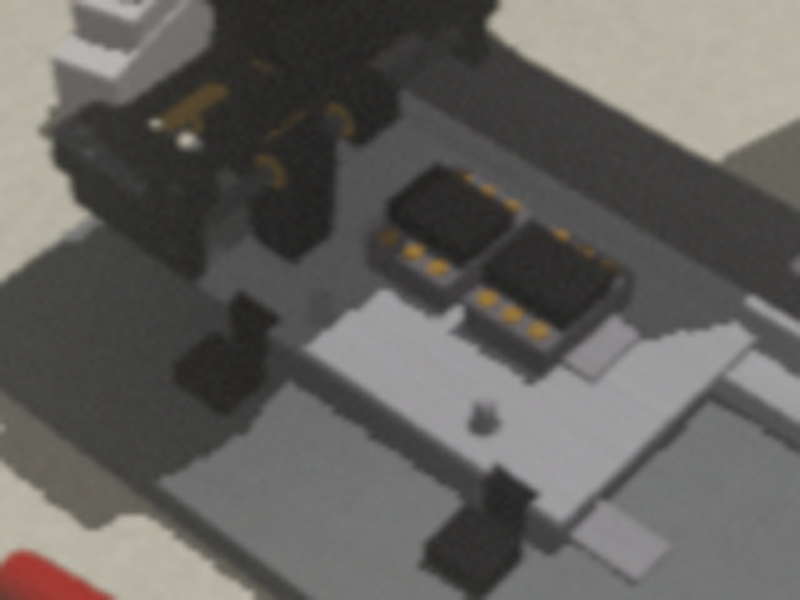

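Left pin now stands through the plate at (485,415) with the left catch over the edge; right side still up. Now the right side.

Request:
play_rows:
  steps: [0.002, 0, -0.002, 0, 0, 0, 0, 0, 0, -0.002, 0, 0, 0, 0, 0, 0, 0, 0, 0, 0, 0]

```text
time: 15.15
tool_pos: [0.5524, -0.0015, 0.0736]
tcp_rot: [0.003, 0.724, 0.689, 0.002]
ft_force: [0.5, 0.5, 0.6]
finger_gap: -0.0
```

Request:
play_rows:
  steps: [0, 0, -0.001, 0, 0, 0, 0, 0, 0, -0.001, 0, 0, 0, 0, 0, 0, 0, 0, 0, 0, 0]

```text
time: 15.45
tool_pos: [0.5521, -0.0017, 0.0712]
tcp_rot: [0.003, 0.725, 0.689, 0.002]
ft_force: [-0.8, 0.3, 0.0]
finger_gap: 0.01
```

Request:
play_rows:
  steps: [0, 0, -0.001, 0, 0, 0, 0, 0, 0, -0.001, 0, 0, 0, 0, 0, 0, 0, 0, 0, 0, 0]

```text
time: 15.75
tool_pos: [0.5521, -0.0017, 0.0691]
tcp_rot: [0.003, 0.725, 0.689, 0.002]
ft_force: [-0.1, 0.0, 0.2]
finger_gap: 0.006
```

Request:
play_rows:
  steps: [0, 0, -0.001, 0, 0, 0, 0, 0, 0, -0.001, 0, 0, 0, 0, 0, 0, 0, 0, 0, 0, 0]

```text
time: 16.05
tool_pos: [0.5521, -0.0017, 0.067]
tcp_rot: [0.003, 0.725, 0.689, 0.002]
ft_force: [-0.5, 0.1, 0.1]
finger_gap: 0.008
```

Request:
play_rows:
  steps: [0, 0, -0.001, 0, 0, 0, 0, 0, 0, -0.001, 0, 0, 0, 0, 0, 0, 0, 0, 0, 0, 0]

```text
time: 16.35
tool_pos: [0.5521, -0.0017, 0.0651]
tcp_rot: [0.003, 0.725, 0.689, 0.002]
ft_force: [0.1, 0.1, 0.1]
finger_gap: 0.005
```

Request:
play_rows:
  steps: [0, 0, -0.001, 0, 0, 0, 0, 0, 0, -0.001, 0, 0, 0, 0, 0, 0, 0, 0, 0, 0, 0]

```text
time: 16.65
tool_pos: [0.5521, -0.0017, 0.0631]
tcp_rot: [0.003, 0.725, 0.689, 0.002]
ft_force: [1.0, -0.3, 0.1]
finger_gap: 0.001
```

Request:
play_rows:
  steps: [0, 0, -0.001, 0, 0, 0, 0, 0, 0, -0.001, 0, 0, 0, 0, 0, 0, 0, 0, 0, 0, 0]

```text
time: 16.95
tool_pos: [0.5521, -0.0017, 0.0611]
tcp_rot: [0.003, 0.725, 0.689, 0.002]
ft_force: [0.2, 0.3, 1.2]
finger_gap: 0.008
```

Request:
play_rows:
  steps: [0, 0, -0.001, 0, 0, 0, 0, 0, 0, -0.001, 0, 0, 0, 0, 0, 0, 0, 0, 0, 0, 0]

```text
time: 17.25
tool_pos: [0.5522, -0.0017, 0.0594]
tcp_rot: [0.003, 0.725, 0.689, 0.002]
ft_force: [-0.6, 0.3, 2.2]
finger_gap: 0.006
```

Request:
play_rows:
  steps: [0, 0, -0.001, 0, 0, 0, 0, 0, 0, 0, 0, 0, 0, 0]

```text
time: 17.45
tool_pos: [0.5523, -0.0017, 0.0593]
tcp_rot: [0.003, 0.725, 0.689, 0.002]
ft_force: [-4.7, 0.1, 12.7]
finger_gap: 0.006
```

Request:
play_rows:
  steps: [0, 0, -0.001, 0, 0, 0, 0, 0, 0, 0, 0, 0, 0, 0]

```text
time: 17.65
tool_pos: [0.5523, -0.0018, 0.0591]
tcp_rot: [0.003, 0.724, 0.689, 0.002]
ft_force: [-8.9, 0.9, 22.4]
finger_gap: 0.005
```

```bash
python3 st.py; python3 - <<'E'
from h import *
p=vision.read_camera("scene"); cv2.imwrite("pics/s12.png",cv2.resize(p["color"][170:290,235:395],None,fx=5,fy=5,interpolation=cv2.INTER_CUBIC))
E
```

```text
t 17.65 pos [ 0.5523 -0.0018  0.0591] y [ 0.9987 -0.0497  0.0075] z [ 0.0075 -0.0016 -1.    ] f [-8.9  0.9 22.4] m [0.03 1.57 0.05] gap 0.5
```

View pics/s12.png

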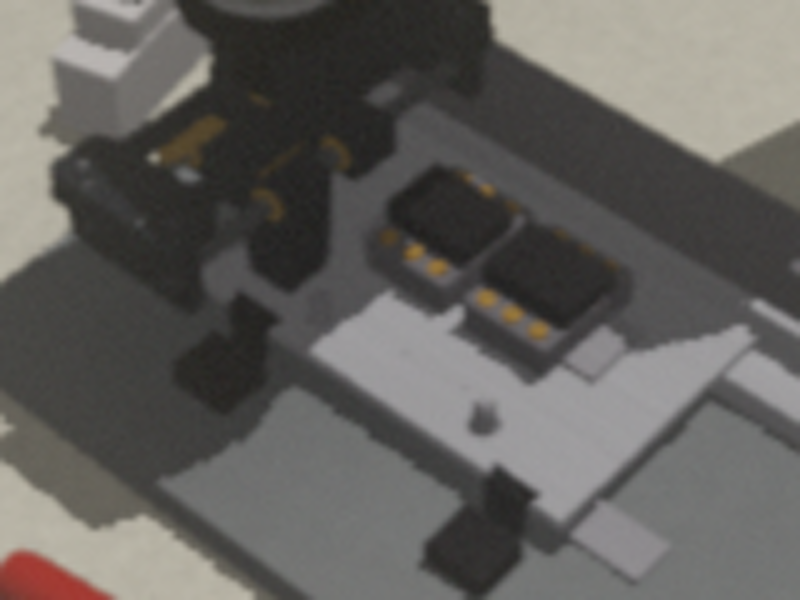

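Request:
play_rows:
  steps: [0, 0, 0.03, 0, 0, 0, 0, 0, 0, 0.05, 0, 0, 0, 0, 0, 0, 0.05, 0, 0, 0, 0, -0.03, 0.04, 0.04, 0, 0, 0, 0, -0.03, 0.04, 0.03, 0, 0, 0, 0]

```text
time: 18.2
tool_pos: [0.5028, 0.064, 0.246]
tcp_rot: [0.004, 0.725, 0.688, 0.003]
ft_force: [0.1, 1.1, 0.1]
finger_gap: 0.004
```

Request:
play_rows:
  steps: [-0.03, 0.04, 0, 0, 0, 0, 0, -0.03, 0.04, 0, 0, 0, 0, 0, -0.02, 0.045, 0, 0, 0, 0, 0, -0.02, 0.045, 0, 0, 0, 0, 0, -0.02, 0.045, 0, 0, 0, 0, 0]

```text
time: 18.7
tool_pos: [0.3819, 0.2804, 0.2444]
tcp_rot: [0.003, 0.725, 0.689, 0.002]
ft_force: [0.1, 0.1, -0.2]
finger_gap: 0.008
```

Request:
play_rows:
  steps: [-0.02, 0.045, 0, 0, 0, 0, 0, -0.02, 0.045, 0, 0, 0, 0, 0, -0.02, 0.045, 0, 0, 0, 0, 0, 0, 0, 0, 0, 0, 0, 0]

```text
time: 19.1
tool_pos: [0.3203, 0.4175, 0.2438]
tcp_rot: [0.002, 0.723, 0.691, 0.002]
ft_force: [0.5, -0.6, 1.0]
finger_gap: 0.004
```

```bash
python3 st.py; python3 - <<'E'
from h import *
import pickle
p=vision.read_camera("scene"); cv2.imwrite("pics/s13.png",cv2.resize(p["color"][170:290,235:395],None,fx=5,fy=5,interpolation=cv2.INTER_CUBIC))
pickle.dump(p,open("s13.pkl","wb"))
for t in ["plate_center","hole_left","hole_right","near_edge","terminal_strip","contactor","screwdriver","breaker"]:
    print(t,[(round(d["p"],2),np.round(d["location"],4).tolist()) for d in nets.landmark_of(t,p)[:2]])
p=vision.read_camera("top"); cv2.imwrite("pics/t13.png",cv2.resize(p["color"][145:265,225:385],None,fx=5,fy=5,interpolation=cv2.INTER_CUBIC))
pickle.dump(p,open("t13.pkl","wb"))
for t in ["plate_center","hole_left","hole_right","near_edge","terminal_strip","contactor","screwdriver","breaker"]:
    print(t,[(round(d["p"],2),np.round(d["location"],4).tolist()) for d in nets.landmark_of(t,p)[:2]])
E
```

```text
t 19.1 pos [0.3203 0.4175 0.2438] y [ 0.999  -0.0443  0.0063] z [ 6.3e-03 -3.0e-04 -1.0e+00] f [ 0.5 -0.6  1. ] m [-0.03  0.09 -0.03] gap 0.3
plate_center [(0.97, [0.2832, -0.195, 0.0252]), (0.77, [0.5219, 0.0713, 0.0377])]
hole_left [(0.91, [0.5668, 0.109, 0.0343]), (0.81, [0.637, -0.2495, 0.0318])]
hole_right [(0.8, [0.2612, -0.1527, 0.0284]), (0.67, [0.5642, 0.0226, 0.0312])]
near_edge [(0.8, [0.7261, -0.2157, 0.0248]), (0.71, [0.2745, -0.2418, 0.0287])]
terminal_strip [(0.94, [0.6485, 0.2202, 0.0183]), (0.17, [0.5801, 0.0059, 0.0331])]
contactor [(0.71, [0.5504, 0.3345, -0.003]), (0.3, [0.5645, 0.0743, 0.0314])]
screwdriver [(0.89, [0.7196, 0.1002, 0.0047])]
breaker [(0.59, [0.4758, -0.1726, 0.0003]), (0.53, [0.584, 0.1464, 0.0321])]
plate_center [(0.93, [0.2821, -0.1936, 0.0274]), (0.67, [0.515, 0.077, 0.0363])]
hole_left [(0.94, [0.3297, -0.1622, 0.0304]), (0.85, [0.635, -0.2558, 0.0241])]
hole_right [(0.93, [0.6809, -0.3037, 0.0262]), (0.73, [0.2596, -0.1502, 0.0255])]
near_edge [(0.79, [0.279, -0.2419, 0.0278]), (0.69, [0.7238, -0.2179, 0.0267])]
terminal_strip [(0.79, [0.6519, 0.225, 0.0204])]
contactor [(0.87, [0.5464, 0.3364, 0.0009]), (0.31, [0.5605, 0.0224, 0.0356])]
screwdriver [(0.77, [0.7204, 0.1007, 0.0004]), (0.23, [0.5422, 0.3351, 0.0024])]
breaker [(0.75, [0.4764, -0.1695, 0.0004]), (0.38, [0.5623, 0.022, 0.0363])]
```

View pics/s13.png

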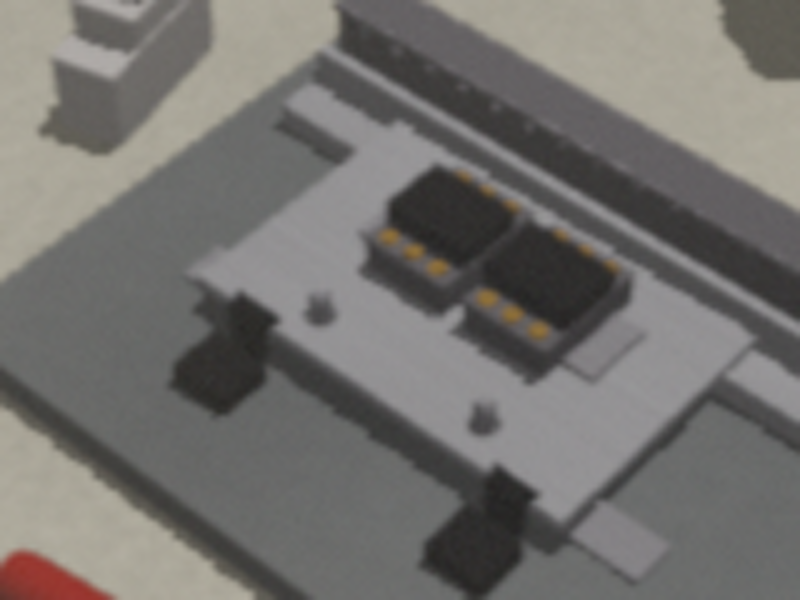

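View pics/t13.png

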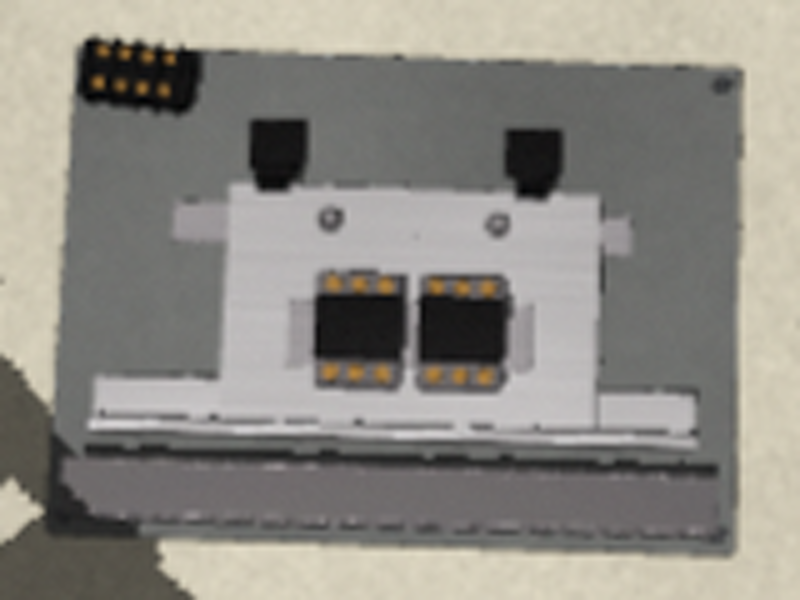

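```bash
python3 - <<'E'
from h import *
import pickle
p=pickle.load(open("t13.pkl","rb"));b=[.52997,.07614,-.05262]; c,s=np.cos(b[2]),np.sin(b[2])
for n,u,v in [("TL",230,185),("TR",602,196),("hl",331,218),("hr",498,224)]:
    X=ray(p,(225+(u+.5)/5-.5,145+(v+.5)/5-.5),.040); d=X[:2]-b[:2]; print(n,np.round([c*d[0]+s*d[1],-s*d[0]+c*d[1]],4))
E
```

```text
TL [0.053  0.0946]
TR [ 0.0542 -0.1062]
hl [0.0368 0.0394]
hr [ 0.0367 -0.0505]
```

```bash
python3 -c "
from rig import sign_off
print(sign_off())"
```

```text
the job is handed in; nothing more can be done
None
```

The relay plate is flush on both pins, latched under both snap catches, and the job is handed in at about 20 s of the 67 s allowed. No verdict was reported back.

**What I did:**
- I gripped the plate by its relay modules with 15 N, keeping it tilted as it lay, and moved it against the fence, where it stopped at about 9 N.
- I slid it about 22 mm along the fence, until the wrist camera showed the left pin tip inside its hole. I then lowered it over the pins onto the catch noses and let go.
- I pressed the far edge down with closed fingers beside each catch. The left catch let go after a peak of about 13 N. The right side showed no separate snap and was already almost down when I pressed it.

**Last checks:**
- **Height:** Both sides stopped at the same height, TCP z 0.059 m, which puts the plate's top at 40 mm where a seated plate should be. The highest force I read while pressing was 22 N up plus 9 N sideways.
- **Position:** In the top view the plate's middle is at about x −11 mm, y −6 mm in the board frame, within 0.01 rad of square. The pins are shifted about −5.5 mm.
- **Catches and pins:** In the pictures both pins stand through the plate and both catch noses overlap its far edge.
- **Bystanders:** The networks placed all four within about 10 mm of where they started, which is their usual scatter.
- **Robot:** The arm was clear of everything when I handed in.

**Disagreements:** The networks' top guesses for the plate and the near edge landed on the two look-alike plates, and so did several for the holes. I relied on the picture geometry and touch for those.

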